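# Index the dial table by one turn of its hand wheel

## Robot

A 6-joint arm with a two-finger parallel gripper is mounted at the origin on the work surface. World frame = base frame: x ahead of the robot, y to its left, z up, the work surface at z = 0. Lengths are in m, angles in rad, forces in N, time in s.
With the tool pointing down it reaches from about 0.35 to 0.85 m from the base axis. Payload 8.1 kg.
Tool frame: the origin (TCP) lies midway between the tips of the shut fingers; the grasp point (between the pads) lies 19 mm behind it (robot.grip_point_offset is the distance from the TCP to the grasp point, in m); z points along the fingers, y is the line along which they close (so a half turn about z gives the same grasp; the last joint's range is limited). The gripper opens to 93 mm and grips with 3 to 60 N. Pads are 15 mm wide; open, the fingers measure 128 mm over their backs; the gripper's body (75 mm by 188 mm) begins 65 mm behind the grasp point.
Start: joints at [-1.32, 0.13, 1.488, -0, 1.523, -0.085], TCP at [0.198, -0.566, 0.219] pointing down, gripper open.
Joint ranges: [-2.96, 2.96], [-0.89, 2.26], [0.02, 2.5], [-1.34, 4.48], [0, 2.73], [-2.66, 2.66]. Speed limits (rad/s): [2.39, 2.39, 2.79, 3.14, 3.14, 3.14].

## Interface

Orientations are given as a rotation vector (axis times angle).
In Python, from plant import robot, read_camera, job gives the robot as it stands.
- The arm moves only by the shell command python3 -m inch 'ROWS' [FORCE]. ROWS is JSON, one flat list of numbers, 5 for each row, row after row: the shift along the world's x, y, z in mm, then the turn about the world's z in degrees, then the opening in per cent of the stroke, from 0 (shut) to 100 (fully open). In form: [dx, dy, dz, yaw, hand, dx, dy, dz, yaw, hand, ...]. A call has 1 to 10 rows; each row is the pose to reach, as a shift and turn from the pose commanded when the call began; what a row does not reach only later rows make up. A row lasts 1/12 s, in which the tool goes at most 41.7 mm and 7.16 degrees, less where a joint would pass 70% of its speed; a pose out of reach is approached as far as the arm can. A call with a gripper value outside its range is refused whole. The fingers move at their own pace and stop on an object; FORCE is the grip in N (left out, the last holds). Time passes only in rows, so rows that repeat a pose let the fingers close. It gives the time, the measured TCP pose, the force, the opening and the grip force at its end, in the units of the state.
- robot.read_state(): the state, without advancing time (a new reading comes with each control period).
- read_camera(name): name is "scene" or "top" or "wrist"; returns a dict with "image" (480x640x3 uint8, blue, green, red), "K" (3x3 intrinsics, pixels), "D" ([k1, k2, p1, p2, k3] as OpenCV has them; the pictures are not rectified), "extrinsics" (4x4, takes a point from world to camera coordinates); the wrist camera has in their place "mount" (4x4, takes a point from camera to tool coordinates, whose origin is the TCP and whose axes are the flange's). Camera axes: x right, y down, z forward; pixel columns grow to the right and rows downward; lengths in m; the calibration is good to about 2 mm. A picture is of the moment at which its call begins: read the wrist's pose just before it. There is no depth.
- job.close_job(): hands the job in; it is judged then, once.
The state is a dict: "t": time; "q": joint angles; "dq": joint speeds; "joint_torque": joint torques, N m; "tool_pos": TCP position; "orientation": TCP orientation; "force": force on the tool from outside, world axes, zero at the start; "wrist_torque": the same for the moment, N m; "opening": finger opening in m; "gripper_force": force on a finger pad.
Only numpy, scipy, OpenCV 4.12 (cv2) and the standard library are available. Lean on these libraries where they do the work, as an engineer would, in place of code of your own. Each camera call takes 0.05 s, during which the arm holds its last target. There are 200 camera calls.

## Task

Index the dial table by one station: with your fingers, push the black hand wheel round by its upright orange handle, counterclockwise seen from above (the way the white arrow points), through exactly one full turn, so that the handle comes to rest in line with the red mark where it started. Only push the handle, do not pinch it; then take the hand away. Leave the loose things on the bench (blue nest, cup, oil bottle, screwdriver) alone.

Things in the scene. Friction and masses are not known exactly. Their poses are not given: they have to be found in the camera images.
- wheel (a joint): angle of the hand wheel in rad: 0 at the start with the handle over the red mark, growing counterclockwise seen from above; one full turn reads 6.283. No stop, no detent: it turns freely past one turn either way. Dry friction of about 0.22 N m (some 3 N at the handle) keeps it where it is left; it does not spring back or coast on.
- hub (a point): centre of the hand wheel, on its vertical axis at the height of the rim's middle (95 mm above the bench). Rim: black round bar 20 mm thick, centreline radius 80 mm, top 105 mm above the bench; three aluminium spokes 14 mm thick and a hub 40 mm across, its top 104 mm above the bench, so nothing but the handle stands above the rim.
- column: the grey column that carries the wheel, 90 mm across at most, on a round dark flange 250 mm across and 12 mm thick; origin on the bench under the wheel's axis, x towards the red mark. Fixed to the bench, but in another place and turned to any angle in each run. The dial table beyond it (104 mm tall with its blue nests) is geared to the wheel under the bench and turns by itself, a quarter as far; its edge stays at least 85 mm from the wheel's rim.
- handle: the upright orange handle, a round peg 24 mm across and 45 mm tall, standing on the wheel's rim, free to revolve about its own upright axis like a crank grip; origin at its foot, on the rim's top (105 mm above the bench), 80 mm from the wheel's axis; z up.
- handle_mid (a point): point on the handle's axis half way up, 127.5 mm above the bench
- handle_tip (a point): centre of the handle's top end, 150 mm above the bench
- mark (a point): middle of the red home mark, a flat red bar 26 mm long (radially) and 14 mm wide on top of the flange, 110 mm from the wheel's axis, 13.5 mm above the bench; the handle starts in line with it, as seen from the axis, and must end so
- nest: loose spare blue nest, round, 90 mm across its foot, 36 mm tall; origin under its centre; bystander
- cup: loose steel cup, 64 mm across, 50 mm tall; origin under its centre; bystander
- oil: loose oil bottle with a red cap, 44 mm across, 100 mm tall; origin under its centre; bystander
- driver: loose screwdriver with a yellow handle, 190 mm long, lying along its x; origin under its middle; bystander

How it is judged:
By the outcome, as a careful person would: the job done as asked, in the order asked, and still so for the second after the job is handed in, with the robot touching nothing.
It also fails if it takes over 62 s, if anything falls off the work surface, if the arm or the gripper's body presses on something with over 40 N, if the wrist force passes 120 N, or if a joint passes its speed limit or range.

## Working session

There is one attempt and no reset: what is moved stays moved. The work goes in short steps, Python scripts to look and compute and a shell command to move; the robot and the scene stay as the last step left them, time stands still between calls to the robot, and variables do not carry over. Pictures are saved under pics/ and viewed, at most 10 in all, crops included, and the job is handed in when it is done.

```bash
ls; mkdir -p pics; python3 - <<'E'
from plant import robot, read_camera
import cv2, numpy as np
s=robot.read_state(); print(s['t'],s['tool_pos'],s['orientation'],s['opening'])
for n in ("scene","top"):
    c=read_camera(n); cv2.imwrite(f"pics/{n}0.png",c["image"])
    np.savez(f"{n}.npz",**{k:np.array(v) for k,v in c.items()})
    print(c["K"],c["D"],c["extrinsics"])
E
```

```text
pics
0.0 [ 0.19760526 -0.56594735  0.21761349] [-3.09566419e+00 -5.24670485e-01  2.27466117e-04] 0.09320538103740741
[[573.32764384   0.         327.64781186]
 [  0.         573.32764384 237.46739264]
 [  0.           0.           1.        ]] [-0.12298992  0.          0.          0.          0.        ] [[-0.87121385  0.49067438  0.01500243  0.48530637]
 [ 0.38949539  0.70952162 -0.58725839 -0.17028523]
 [-0.29879719 -0.50578427 -0.80926047  1.56207772]
 [ 0.          0.          0.          1.        ]]
[[447.9963157    0.         318.65818951]
 [  0.         447.9963157  237.46023599]
 [  0.           0.           1.        ]] [-0.06418207  0.          0.          0.          0.        ] [[ 0.0227298  -0.99966789 -0.01214364  0.00944762]
 [-0.98420501 -0.02024178 -0.17587146  0.5782533 ]
 [ 0.17556724  0.01594935 -0.98433824  0.91453171]
 [ 0.          0.          0.          1.        ]]
```

View pics/scene0.png

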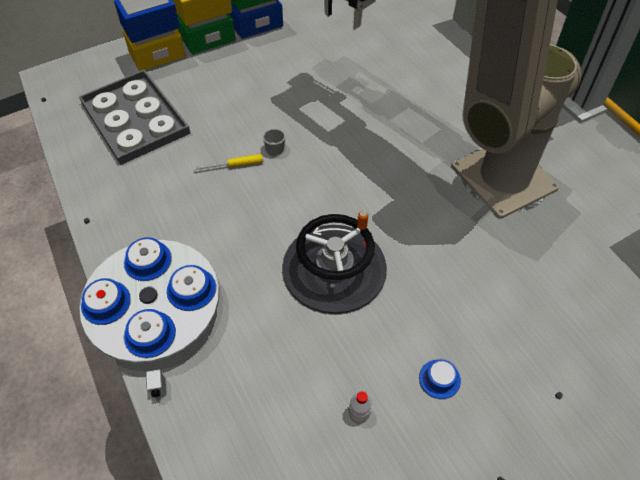

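View pics/top0.png

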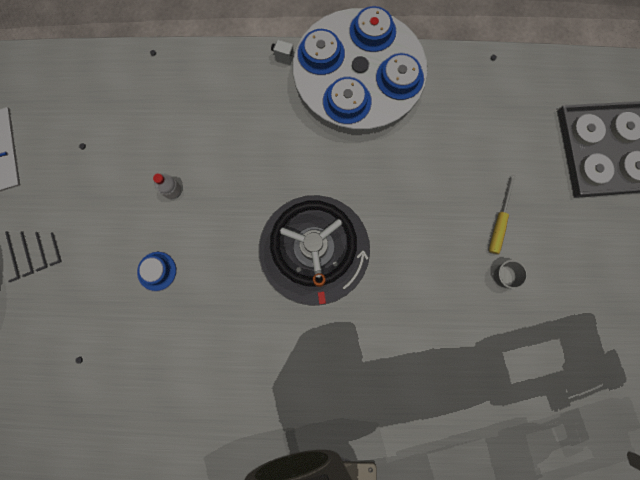

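The scene view shows the wheel at about (335,245) with the orange handle at (363,220). The top view shows the hub at (314,243), the handle at (319,280), the red mark at (321,298) and the arrow to its right (counterclockwise, towards −y). The loose items are all well away from the wheel.

```bash
cat > h.py <<'E'
import cv2, numpy as np
def ray(c,uv):
    n=cv2.undistortPoints(np.array([[uv]],float),c["K"],c["D"])[0,0]
    E=c["extrinsics"];R=E[:3,:3]
    d=R.T@np.array([*n,1]); return -R.T@E[:3,3], d/np.linalg.norm(d)
def onz(c,uv,z):
    o,d=ray(c,uv); return o+d*(z-o[2])/d[2]
def tri(rs):
    A=sum(np.eye(3)-np.outer(d,d) for o,d in rs); b=sum((np.eye(3)-np.outer(d,d))@o for o,d in rs)
    p=np.linalg.solve(A,b); return p,[np.linalg.norm(np.cross(p-o,d))*1e3 for o,d in rs]
def comps(m,amin=15):
    n,l,s,c=cv2.connectedComponentsWithStats(m.astype(np.uint8))
    return [(s[i],c[i],l==i) for i in range(1,n) if s[i][4]>=amin]
def hsv(c): return cv2.cvtColor(c["image"],cv2.COLOR_BGR2HSV)
def orange(c): H=hsv(c); return (H[...,0]>=5)&(H[...,0]<=17)&(H[...,1]>150)&(H[...,2]>60)
def red(c): H=hsv(c); return ((H[...,0]<=4)|(H[...,0]>=176))&(H[...,1]>150)&(H[...,2]>60)
E
python3 - <<'E'
from h import *
np.set_printoptions(precision=4,suppress=True)
T=dict(np.load("top.npz"));S=dict(np.load("scene.npz"))
for n,c in(("top",T),("scene",S)):
    for f in (orange,red): print(n,f.__name__,[(s.tolist(),p.round(1)) for s,p,_ in comps(f(c),8)])
# rim in top view: dark pixels near hub
V=hsv(T)[...,2]; 
m=(V<28).astype(np.uint8); m[:190]=0;m[310:]=0;m[:,:255]=0;m[:,375:]=0
print("rim",[(s.tolist(),p.round(1)) for s,p,_ in comps(m,100)])
cs,_=cv2.findContours(m,cv2.RETR_EXTERNAL,cv2.CHAIN_APPROX_NONE); c=max(cs,key=len); print(cv2.fitEllipse(cv2.convexHull(c)))
w=(hsv(T)[...,2]>120)&(hsv(T)[...,1]<40); w[:225]=0;w[262:]=0;w[:,:295]=0;w[:,335:]=0
print("hub",[(s.tolist(),p.round(1)) for s,p,_ in comps(w,50)])
z=np.hstack([cv2.resize(T["image"][190:310,255:375],(400,400)),cv2.resize(S["image"][190:320,275:405],(400,400))])
cv2.imwrite("pics/z0.png",z)
E
```

```text
top orange [([313, 274, 12, 13, 75], array([318.8, 280.4]))]
top red [([370, 17, 8, 8, 45], array([373.8,  20.6])), ([153, 174, 10, 9, 69], array([157.9, 178.1])), ([318, 292, 8, 12, 71], array([321.3, 297.7]))]
scene orange [([357, 213, 11, 17, 127], array([362. , 221.4]))]
scene red [([363, 242, 4, 4, 10], array([364.4, 243.2])), ([96, 290, 9, 8, 54], array([100.3, 293.6])), ([357, 392, 11, 12, 101], array([361.6, 397.1]))]
rim [([270, 201, 87, 85, 728], array([312.7, 241.8])), ([276, 206, 76, 75, 759], array([312.3, 241.7]))]
((313.0255126953125, 242.93994140625), (85.39127349853516, 86.28355407714844), 77.5962905883789)
hub [([295, 225, 40, 26, 411], array([314.1, 238.3])), ([319, 239, 8, 17, 59], array([323.2, 247.4]))]
```

View pics/z0.png

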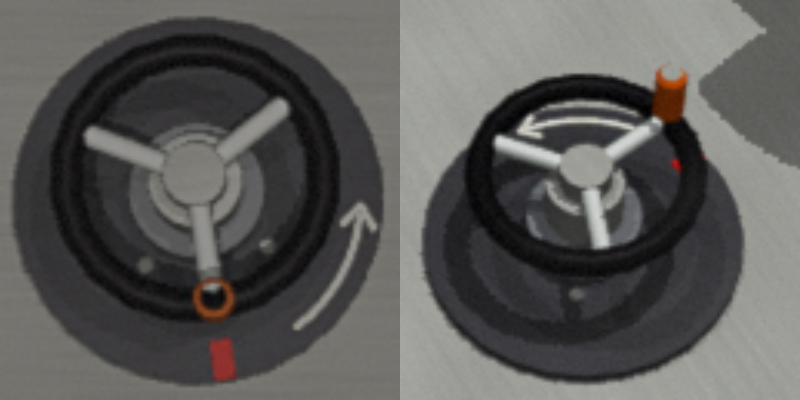

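The zoom shows the hub top at top-view px (313,243) and scene px (335,244). The handle tip is at top-view px (319,280) and scene px (363.3,213.5), and the red mark is radially outside the handle.

```bash
python3 - <<'E'
from h import *
np.set_printoptions(precision=4,suppress=True)
T=dict(np.load("top.npz"));S=dict(np.load("scene.npz"))
print("cam",ray(T,(0,0))[0])
hub,e=tri([ray(T,(313.,243.)),ray(S,(335.1,244.))]); print("hub tri",hub,e, onz(T,(313,243),.1), onz(S,(335.1,244),.104))
tip,e=tri([ray(T,(318.9,279.8)),ray(S,(363.4,213.7))]); print("tip",tip,e,onz(T,(318.9,279.8),.15))
mk=onz(T,(321.3,297.7),.0135); print("mark",mk)
h=onz(T,(313,243),.1)
for n,p in(("tip",tip),("mark",mk)):
    d=p[:2]-h[:2]; print(n,np.hypot(*d),np.degrees(np.arctan2(d[1],d[0])))
# fused centre: mark/tip radii
for n,z,uv in (("nest",.036,(153,268)),("oil",.1,(157.9,178.1)),("cup",.05,(510,272)),("drv",.02,(499,235))): print(n,onz(T,uv,z))
E
python3 -m inch '[0,0,0,0,0,0,0,0,0,0,0,0,0,0,0]' 10
```

```text
cam [0.4083 0.0066 1.002 ]
hub tri [0.5581 0.0328 0.0947] [np.float64(0.33515886295493064), np.float64(0.3351588629549017)] [0.5575 0.0325 0.1   ] [0.5613 0.0387 0.104 ]
tip [0.4785 0.0188 0.1419] [np.float64(1.0038079370969988), np.float64(1.0038079370968844)] [0.4786 0.0181 0.15  ]
mark [0.4507 0.0137 0.0135]
tip 0.08020555763265111 -170.1928353484799
mark 0.10842424871299786 -170.056278260746
nest [0.5051 0.3841 0.036 ]
oil [0.6903 0.3657 0.1   ]
cup [ 0.5114 -0.39    0.05  ]
drv [ 0.5974 -0.3816  0.02  ]
t: 0.35
tool_pos: [0.1977, -0.5664, 0.2184]
orientation: [-3.097, -0.525, 0.0]
force: [0.3, 0.1, -0.9]
opening: 0.0775
gripper_force: 0.0
```

```bash
python3 -m inch '[14,31,0,4,0,28,62,0,8,0,42,93,0,12,0,56,124,0,16,0,70,155,0,20,0,84,186,0,24,0,98,217,0,28,0,112,248,0,32,0,126,279,0,36,0,140,310,0,40,0]' && python3 -m inch '[14,31,0,4,0,28,62,0,8,0,42,93,0,12,0,56,124,0,16,0,70,155,0,20,0,84,186,0,24,0,98,217,0,28,0,112,248,0,32,0,126,279,0,36,0,134,313,0,41,0]' && python3 -m inch '[0,0,0,0,0,0,0,0,0,0]'
python3 - <<'E'
from plant import robot, read_camera
import cv2,numpy as np
s=robot.read_state();print(s['t'],s['tool_pos'],s['orientation'],s['q'])
c=read_camera("wrist");cv2.imwrite("pics/w1.png",c["image"])
np.savez("w1.npz",pos=s['tool_pos'],ori=s['orientation'],**{k:np.array(v) for k,v in c.items()})
E
```

```text
t: 1.18
tool_pos: [0.3381, -0.255, 0.2188]
orientation: [2.728, 1.557, 0.0]
force: [1.1, 0.2, -0.0]
opening: 0.0113
gripper_force: 0.0
t: 2.02
tool_pos: [0.4726, 0.058, 0.2188]
orientation: [2.01, 2.413, 0.001]
force: [1.3, -0.4, -0.2]
opening: 0.0005
gripper_force: 0.0
t: 2.18
tool_pos: [0.4717, 0.0581, 0.2185]
orientation: [-2.01, -2.414, 0.001]
force: [0.1, 0.7, -1.3]
opening: 0.0005
gripper_force: 0.0
2.1833 [0.47171319 0.05809734 0.21850383] [-2.01005690e+00 -2.41400420e+00  5.67682737e-04] [ 1.46745117e-02 -2.12709875e-01  1.82212535e+00 -8.17336936e-05
  1.53263708e+00 -1.67431194e-01]
```

View pics/w1.png

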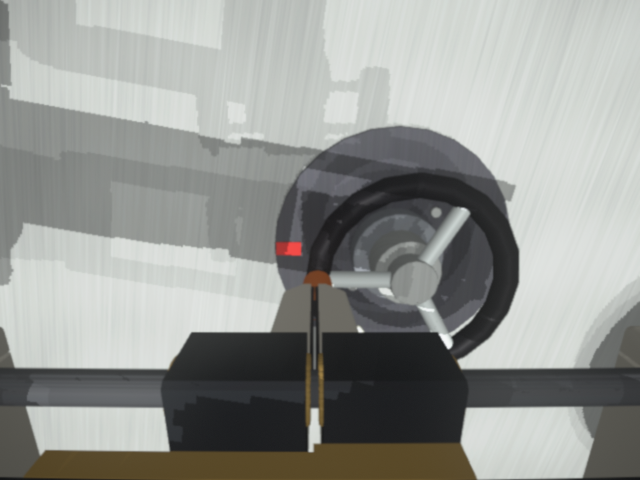

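The handle sits at (317,278) directly ahead of the shut fingers. The spoke is level between it and the hub at (415,282), and the mark is at (289,249), so the hand is square to the push. Next I work out the arc.

```bash
cat > arc.py <<'E'
import numpy as np,sys
hub=np.array([558,32.5]);p0=-170.1
def P(d,b=19.5,r=80):
    a=np.radians(p0+d);return hub+r*np.array([np.cos(a),np.sin(a)])-b*np.array([-np.sin(a),np.cos(a)])
def rows(ds,ref,b=19.5,yaw0=None,d0=None):
    print([[*(int(round(v)) for v in P(d,b)-ref),0,int(d-d0),0] for d in ds])
E
python3 - <<'E'
from arc import *
cur=np.array([471.7,58.1])
print(P(0,24)-cur)
rows(range(0,50,5),cur,d0=0)
for s in (45,90,130): rows(range(s+5,s+51,5),P(s),d0=s)
E
python3 -m inch '[0,0,-35,0,0,0,0,-70,0,0,0,0,-101,0,0,0,0,-101,0,0,0,0,-101,0,0]'
```

```text
[  3.3649555  -15.71170419]
[[4, -20, 0, 0, 0], [4, -27, 0, 5, 0], [4, -34, 0, 10, 0], [6, -42, 0, 15, 0], [7, -49, 0, 20, 0], [10, -55, 0, 25, 0], [12, -62, 0, 30, 0], [16, -68, 0, 35, 0], [20, -74, 0, 40, 0], [24, -80, 0, 45, 0]]
[[5, -5, 0, 5, 0], [10, -10, 0, 10, 0], [16, -14, 0, 15, 0], [22, -18, 0, 20, 0], [29, -21, 0, 25, 0], [35, -24, 0, 30, 0], [42, -26, 0, 35, 0], [49, -27, 0, 40, 0], [56, -28, 0, 45, 0], [64, -28, 0, 50, 0]]
[[7, 0, 0, 5, 0], [14, 0, 0, 10, 0], [21, 1, 0, 15, 0], [28, 3, 0, 20, 0], [35, 5, 0, 25, 0], [42, 8, 0, 30, 0], [48, 12, 0, 35, 0], [54, 16, 0, 40, 0], [60, 20, 0, 45, 0], [65, 25, 0, 50, 0]]
[[6, 4, 0, 5, 0], [11, 9, 0, 10, 0], [16, 15, 0, 15, 0], [20, 21, 0, 20, 0], [24, 27, 0, 25, 0], [27, 33, 0, 30, 0], [29, 40, 0, 35, 0], [31, 47, 0, 40, 0], [33, 54, 0, 45, 0], [34, 61, 0, 50, 0]]
t: 2.65
tool_pos: [0.47, 0.0553, 0.1165]
orientation: [-2.015, -2.406, 0.004]
force: [0.4, -0.8, 1.4]
opening: 0.0006
gripper_force: 0.0
```

```bash
python3 -m inch '[2,-8,0,0,0,4,-14,0,0,0,4,-20,0,0,0,4,-27,0,5,0,4,-34,0,10,0,6,-42,0,15,0,7,-49,0,20,0,7,-49,0,20,0]'
python3 - <<'E'
from plant import robot, read_camera
from h import *
s=robot.read_state();print(s['t'],s['tool_pos'],s['orientation'],s['force'])
c=read_camera("top");z=cv2.resize(c["image"][190:310,255:375],(400,400));d=read_camera("scene")
cv2.imwrite("pics/t2.png",np.hstack([z,cv2.resize(d["image"][180:310,275:405],(400,400))]))
print([(x.tolist(),p) for x,p,_ in comps(orange(c),8)],[(x.tolist(),p) for x,p,_ in comps(orange(d),8)])
E
```

```text
t: 3.32
tool_pos: [0.4801, 0.0059, 0.1194]
orientation: [1.56, 2.724, 0.001]
force: [0.2, 0.1, 1.0]
opening: 0.0007
gripper_force: 0.0
3.3167 [0.48005355 0.00592203 0.11944573] [1.55974202e+00 2.72377573e+00 1.26094605e-03] [0.22210979 0.10184715 1.02847236]
[] []
```

View pics/t2.png

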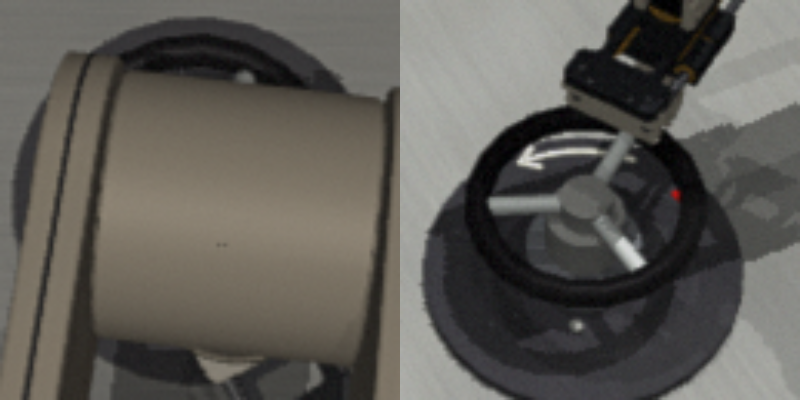

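The scene view shows the spokes turned about 20° counterclockwise (near spoke now at (620,150) in the crop), with the hand behind the handle. The push works.

```bash
python3 - <<'E'
from arc import *
for s,e in ((20,70),(70,120),(120,130)): rows(range(s+5,e+1,5),P(s),d0=s)
E
```

```text
[[2, -7, 0, 5, 0], [5, -13, 0, 10, 0], [9, -20, 0, 15, 0], [13, -26, 0, 20, 0], [17, -31, 0, 25, 0], [22, -36, 0, 30, 0], [27, -41, 0, 35, 0], [33, -45, 0, 40, 0], [39, -49, 0, 45, 0], [46, -52, 0, 50, 0]]
[[7, -3, 0, 5, 0], [14, -5, 0, 10, 0], [21, -6, 0, 15, 0], [28, -7, 0, 20, 0], [35, -7, 0, 25, 0], [42, -7, 0, 30, 0], [49, -5, 0, 35, 0], [56, -4, 0, 40, 0], [63, -1, 0, 45, 0], [70, 1, 0, 50, 0]]
[[6, 3, 0, 5, 0], [12, 7, 0, 10, 0]]
```

```bash
python3 -m inch '[2,-7,0,5,0,5,-13,0,10,0,9,-20,0,15,0,13,-26,0,20,0,17,-31,0,25,0,22,-36,0,30,0,27,-41,0,35,0,33,-45,0,40,0,39,-49,0,45,0,46,-52,0,50,0]' && python3 -m inch '[7,-3,0,5,0,14,-5,0,10,0,21,-6,0,15,0,28,-7,0,20,0,35,-7,0,25,0,42,-7,0,30,0,49,-5,0,35,0,56,-4,0,40,0,63,-1,0,45,0,70,1,0,50,0]' && python3 -m inch '[6,3,0,5,0,12,7,0,10,0,12,7,0,10,0]'
python3 - <<'E'
from plant import robot, read_camera
from h import *
s=robot.read_state();print(s['t'],s['tool_pos'],s['orientation'],s['force'],s['q'])
c=read_camera("wrist");d=read_camera("scene")
cv2.imwrite("pics/t3.png",np.hstack([cv2.resize(c["image"],(400,300)),cv2.resize(d["image"][160:310,275:475],(400,300))]))
from arc import *; print(P(130))
E
```

```text
t: 4.25
tool_pos: [0.5246, -0.0445, 0.118]
orientation: [-0.265, -3.13, 0.0]
force: [-3.1, 0.6, 2.8]
opening: 0.0004
gripper_force: 1.7
t: 5.08
tool_pos: [0.5948, -0.0435, 0.118]
orientation: [1.082, -2.949, 0.001]
force: [-2.7, -1.7, 1.6]
opening: 0.0003
gripper_force: 1.6
t: 5.33
tool_pos: [0.6076, -0.036, 0.1181]
orientation: [-1.336, 2.843, -0.001]
force: [1.2, 0.9, -0.3]
opening: 0.0004
gripper_force: 0.0
5.3333 [ 0.60762034 -0.03597909  0.11807816] [-1.33599100e+00  2.84257045e+00 -7.72456876e-04] [ 1.20337224  0.88643914 -0.25056596] [-1.43350446e-01  2.19182772e-01  1.57532047e+00 -1.47157718e-05
  1.34621733e+00 -2.59285542e+00]
[606.63330129 -33.9458577 ]
```

View pics/t3.png

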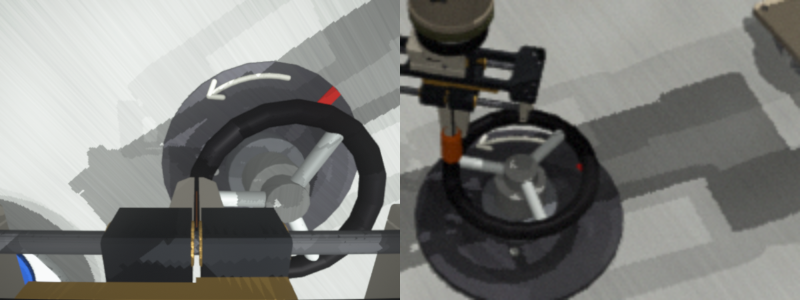

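The wheel has turned about 130°: in the scene crop the handle is at (452,147) with the fingers behind it. Joint 6 is near its range, so I back off, lift, unwind 180° (the shut fingers look the same either way) and lower again.

```bash
python3 -m inch '[-5,-6,0,0,0,-10,-12,0,0,0,-10,-12,30,0,0,-10,-12,55,0,0,-10,-12,55,-7,0,-10,-12,55,-14,0,-10,-12,55,-21,0,-10,-12,55,-28,0,-10,-12,55,-35,0,-10,-12,55,-42,0]' && python3 -m inch '[0,0,0,-7,0,0,0,0,-14,0,0,0,0,-21,0,0,0,0,-28,0,0,0,0,-35,0,0,0,0,-42,0,0,0,0,-49,0,0,0,0,-56,0,0,0,0,-63,0,0,0,0,-70,0]' && python3 -m inch '[0,0,0,-7,0,0,0,0,-14,0,0,0,0,-21,0,0,0,0,-28,0,0,0,0,-35,0,0,0,0,-42,0,0,0,0,-49,0,0,0,0,-56,0,0,0,0,-63,0,0,0,0,-68,0]' && python3 -m inch '[0,0,0,0,0,0,0,0,0,0]'
python3 - <<'E'
from plant import robot,read_camera
from h import *
s=robot.read_state();print(s['t'],s['tool_pos'],s['orientation'],s['q'])
d=read_camera("scene"); M=comps(orange(d),8);print([(x.tolist(),p) for x,p,_ in M])
if M:
    p=max(M,key=lambda x:x[0][4])[1]; q=onz(d,p,.128);print(q)
    print(np.degrees(np.arctan2(q[1]-.036,q[0]-.5595)))
from arc import *
for a,e in ((130,180),(180,230),(230,280),(280,310)): rows(range(a+5,e+1,5),P(a),d0=a)
E
```

```text
t: 6.27
tool_pos: [0.596, -0.0493, 0.1727]
orientation: [0.212, -3.134, 0.0]
force: [0.3, 0.1, -0.5]
opening: 0.0005
gripper_force: 0.0
t: 7.1
tool_pos: [0.5959, -0.0494, 0.1726]
orientation: [-1.624, -2.689, 0.0]
force: [0.3, -0.3, 0.8]
opening: 0.0003
gripper_force: 0.0
t: 7.93
tool_pos: [0.596, -0.0494, 0.1727]
orientation: [2.85, 1.321, -0.0]
force: [0.1, 0.1, -0.5]
opening: 0.0006
gripper_force: 0.0
t: 8.1
tool_pos: [0.5962, -0.0491, 0.1726]
orientation: [-2.844, -1.335, 0.0]
force: [0.5, 0.6, 0.1]
opening: 0.0004
gripper_force: 0.0
8.1 [ 0.5961802  -0.04910123  0.17262958] [-2.84363575e+00 -1.33539777e+00  2.80090173e-04] [-1.67809348e-01  1.50522894e-01  1.55049572e+00 -9.55890033e-05
  1.44072531e+00  5.24917737e-01]
[([296, 226, 10, 16, 129], array([300.35658915, 233.55813953]))]
[ 0.62401429 -0.00888336  0.128     ]
-34.82679418234367
[[6, 4, 0, 5, 0], [11, 9, 0, 10, 0], [16, 15, 0, 15, 0], [20, 21, 0, 20, 0], [24, 27, 0, 25, 0], [27, 33, 0, 30, 0], [29, 40, 0, 35, 0], [31, 47, 0, 40, 0], [33, 54, 0, 45, 0], [34, 61, 0, 50, 0]]
[[0, 7, 0, 5, 0], [0, 14, 0, 10, 0], [-1, 21, 0, 15, 0], [-3, 28, 0, 20, 0], [-5, 35, 0, 25, 0], [-8, 42, 0, 30, 0], [-12, 48, 0, 35, 0], [-16, 54, 0, 40, 0], [-20, 60, 0, 45, 0], [-25, 65, 0, 50, 0]]
[[-5, 5, 0, 5, 0], [-11, 9, 0, 10, 0], [-17, 13, 0, 15, 0], [-24, 16, 0, 20, 0], [-30, 19, 0, 25, 0], [-37, 21, 0, 30, 0], [-44, 22, 0, 35, 0], [-52, 23, 0, 40, 0], [-59, 23, 0, 45, 0], [-66, 22, 0, 50, 0]]
[[-7, -1, 0, 5, 0], [-14, -3, 0, 10, 0], [-21, -5, 0, 15, 0], [-27, -8, 0, 20, 0], [-34, -11, 0, 25, 0], [-40, -15, 0, 30, 0]]
```

```bash
python3 -m inch '[0,0,-25,0,0,0,0,-55,0,0,0,0,-55,0,0,5,6,-55,0,0,10,12,-55,0,0]' && python3 -m inch '[6,4,0,5,0,11,9,0,10,0,16,15,0,15,0,20,21,0,20,0,24,27,0,25,0,27,33,0,30,0,29,40,0,35,0,31,47,0,40,0,33,54,0,45,0,34,61,0,50,0]' && python3 -m inch '[0,7,0,5,0,0,14,0,10,0,-1,21,0,15,0,-3,28,0,20,0,-5,35,0,25,0,-8,42,0,30,0,-12,48,0,35,0,-16,54,0,40,0,-20,60,0,45,0,-25,65,0,50,0]'
python3 - <<'E'
from plant import robot,read_camera
from h import *
s=robot.read_state();print(s['t'],s['tool_pos'],s['force'])
d=read_camera("scene"); M=comps(orange(d),8);print([(x.tolist(),p) for x,p,_ in M])
from arc import *; print(P(230))
E
```

```text
t: 8.57
tool_pos: [0.6074, -0.0364, 0.1189]
orientation: [2.844, 1.334, 0.001]
force: [0.4, -0.3, 0.2]
opening: 0.0004
gripper_force: 0.0
t: 9.4
tool_pos: [0.6426, 0.0248, 0.12]
orientation: [2.006, 2.413, 0.002]
force: [0.1, -3.3, -2.3]
opening: 0.0004
gripper_force: 1.6
t: 10.23
tool_pos: [0.618, 0.0904, 0.1205]
orientation: [0.797, 3.034, 0.002]
force: [3.3, -0.7, -2.1]
opening: 0.0002
gripper_force: 1.6
10.2333 [0.61800223 0.09043406 0.12046167] [ 3.25899348 -0.73240304 -2.11322272]
[]
[614.99131167  91.93265427]
```

```bash
python3 -m inch '[-5,5,0,5,0,-11,9,0,10,0,-17,13,0,15,0,-24,16,0,20,0,-30,19,0,25,0,-37,21,0,30,0,-44,22,0,35,0,-52,23,0,40,0,-59,23,0,45,0,-66,22,0,50,0]' && python3 -m inch '[-7,-1,0,5,0,-14,-3,0,10,0,-21,-5,0,15,0,-27,-8,0,20,0,-34,-11,0,25,0,-40,-15,0,30,0,-40,-15,0,30,0]'
python3 - <<'E'
from plant import robot,read_camera
from h import *
s=robot.read_state();print(s['t'],s['tool_pos'],s['q'][5])
d=read_camera("scene"); M=comps(orange(d),8);print([(x.tolist(),p) for x,p,_ in M])
from arc import *; print(P(310), P(310,36)-P(310))
c=read_camera("wrist")
cv2.imwrite("pics/t4.png",np.hstack([cv2.resize(c["image"],(400,300)),cv2.resize(d["image"][160:310,275:475],(400,300))]))
E
```

```text
t: 11.12
tool_pos: [0.5518, 0.1127, 0.1204]
orientation: [-0.556, 3.087, 0.0]
force: [2.4, 2.2, -1.1]
opening: 0.0003
gripper_force: 1.6
t: 11.7
tool_pos: [0.5108, 0.0968, 0.12]
orientation: [-1.337, 2.84, -0.002]
force: [0.3, -0.6, -1.0]
opening: 0.0003
gripper_force: 0.0
11.7 [0.51077832 0.09678855 0.11996375] -2.3620567086883635
[]
[509.36669871  98.9458577 ] [10.62803989 12.62120312]
```

View pics/t4.png

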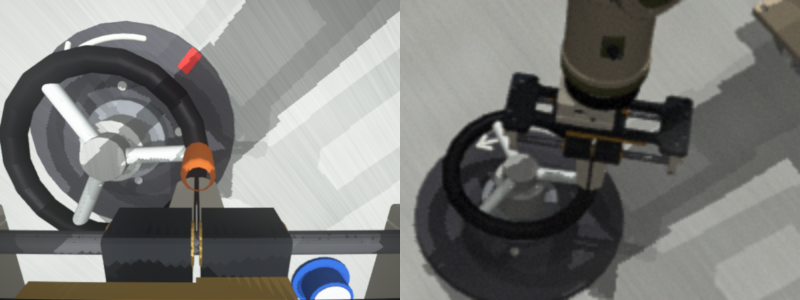

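The wrist view shows the handle at (199,165) just ahead of the fingers and the red mark further along at (190,60), about 50° to go. I back off, lift and unwind again.

```bash
python3 -m inch '[5,6,0,0,0,11,13,0,0,0,11,13,30,0,0,11,13,55,0,0,11,13,55,-7,0,11,13,55,-14,0,11,13,55,-21,0,11,13,55,-28,0,11,13,55,-35,0,11,13,55,-42,0]' && python3 -m inch '[0,0,0,-7,0,0,0,0,-14,0,0,0,0,-21,0,0,0,0,-28,0,0,0,0,-35,0,0,0,0,-42,0,0,0,0,-49,0,0,0,0,-56,0,0,0,0,-63,0,0,0,0,-70,0]' && python3 -m inch '[0,0,0,-7,0,0,0,0,-14,0,0,0,0,-21,0,0,0,0,-28,0,0,0,0,-35,0,0,0,0,-42,0,0,0,0,-49,0,0,0,0,-56,0,0,0,0,-63,0,0,0,0,-68,0]' && python3 -m inch '[0,0,-25,0,0,0,0,-55,0,0,0,0,-55,0,0,0,0,-55,0,0]'
python3 - <<'E'
from plant import robot,read_camera
from h import *
s=robot.read_state();print(s['t'],s['tool_pos'],s['orientation'],s['q'][5])
from arc import *
print(P(310)-P(310,36)); rows([315,320,325,330,335,340,345,350,353,354,355,356,358,360],P(310),d0=310)
E
```

```text
t: 12.63
tool_pos: [0.5215, 0.1104, 0.1727]
orientation: [-0.214, 3.134, 0.0]
force: [-0.2, -0.7, -0.8]
opening: 0.0007
gripper_force: 0.0
t: 13.47
tool_pos: [0.5215, 0.1104, 0.1727]
orientation: [-1.622, -2.69, -0.0]
force: [0.7, -0.3, -0.4]
opening: 0.0005
gripper_force: 0.0
t: 14.3
tool_pos: [0.5215, 0.1104, 0.1727]
orientation: [-2.85, -1.322, -0.0]
force: [0.4, -0.7, 1.1]
opening: 0.0008
gripper_force: 0.0
t: 14.63
tool_pos: [0.5194, 0.1099, 0.116]
orientation: [-2.843, -1.332, 0.007]
force: [0.7, 0.4, 1.0]
opening: 0.0004
gripper_force: 0.0
14.6333 [0.51944294 0.10994776 0.11603397] [-2.84333416 -1.33229269  0.00684942] 0.8063224859345637
[-10.62803989 -12.62120312]
[[-6, -4, 0, 5, 0], [-11, -9, 0, 10, 0], [-16, -15, 0, 15, 0], [-20, -21, 0, 20, 0], [-24, -27, 0, 25, 0], [-27, -33, 0, 30, 0], [-29, -40, 0, 35, 0], [-31, -47, 0, 40, 0], [-32, -51, 0, 43, 0], [-33, -52, 0, 44, 0], [-33, -54, 0, 45, 0], [-33, -55, 0, 46, 0], [-33, -58, 0, 48, 0], [-34, -61, 0, 50, 0]]
```

```bash
python3 -m inch '[-5,-6,0,0,0,-11,-13,0,0,0,-17,-17,0,5,0,-22,-22,0,10,0,-27,-28,0,15,0,-31,-34,0,20,0,-35,-40,0,25,0,-38,-46,0,30,0,-40,-53,0,35,0,-40,-53,0,35,0]'
python3 - <<'E'
from plant import robot, read_camera
from h import *
from scipy.spatial.transform import Rotation as Ro
s=robot.read_state();print(s['t'],s['tool_pos'],s['orientation'])
c=read_camera("wrist");np.savez("w5.npz",pos=s['tool_pos'],ori=s['orientation'],**{k:np.array(v) for k,v in c.items()})
cv2.imwrite("pics/w5.png",c["image"])
def ext(c,pos,ori):
    T=np.eye(4);T[:3,:3]=Ro.from_rotvec(ori).as_matrix();T[:3,3]=pos
    c=dict(c);c["extrinsics"]=np.linalg.inv(T@np.array(c["mount"]));return c
for f in ("w1","w5"):
    w=dict(np.load(f+".npz"));w=ext(w,w["pos"],w["ori"])
    for n,m in(("or",orange(w)),("red",red(w))):
        for st,p,_ in comps(m,40): print(f,n,st.tolist(),p.round(1),onz(w,p,.15 if n=="or" else .0135)[:2])
E
```

```text
t: 15.47
tool_pos: [0.4812, 0.0554, 0.1196]
orientation: [2.307, 2.129, 0.003]
force: [-0.6, -0.1, -0.1]
opening: 0.0006
gripper_force: 0.0
15.4667 [0.48124795 0.05538237 0.11956436] [2.306925   2.12935112 0.00300762]
w1 or [305, 271, 25, 16, 263] [317.1 277.7] [0.4747858  0.04149442]
w1 red [277, 242, 24, 14, 306] [288.8 248.2] [0.45059339 0.01319131]
w5 red [265, 280, 32, 22, 364] [278.3 290. ] [0.4476087  0.01422638]
```

View pics/w5.png

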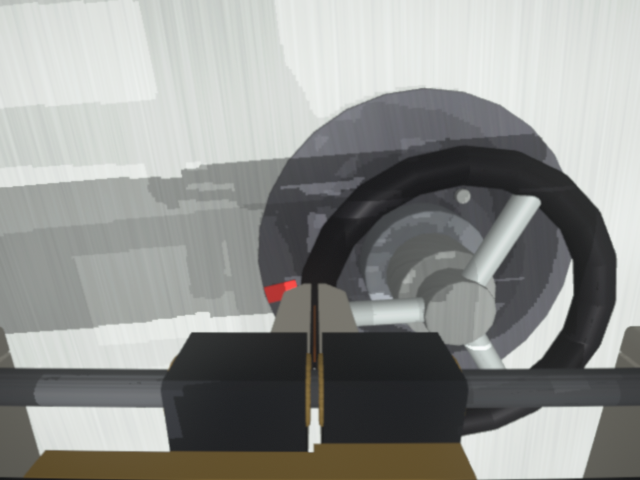

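The mark is at (278,290), and the spoke runs level from the hub at (460,308) to the handle, which is hidden behind the fingers (the camera is on the rear side in this stroke). I pull the hand well clear to measure the handle against its starting picture.

```bash
python3 -m inch '[1,10,0,0,0,2,20,0,0,0,2,20,30,0,0,2,30,60,0,0,2,70,60,0,0,2,110,60,0,0,2,150,60,0,0,2,190,60,0,0,2,230,60,0,0,2,250,60,0,0]' && python3 -m inch '[0,0,0,0,0]'
cat > chk.py <<'E'
from plant import robot, read_camera
from h import *
s=robot.read_state();print(s['t'],s['tool_pos'],s['orientation'])
T0=dict(np.load("top.npz"));S0=dict(np.load("scene.npz"))
hub=np.array([.5578,.0325]); hs=np.array([.5613,.0387])
for n,c0,h,z in(("top",T0,hub,.15),("scene",S0,None,.1275)):
    a=[]
    for c in (c0,read_camera(n)):
        M=comps(orange(c),8)
        if not M: print(n,"none");continue
        st,p,_=max(M,key=lambda x:x[0][4]); q=onz(c,p,z)[:2]
        if h is None: h=q+0.08*np.array([np.cos(np.radians(9.9)),np.sin(np.radians(9.9))])
        a.append(np.degrees(np.arctan2(*(q-h)[::-1]))); print(n,st.tolist(),p.round(2),q.round(4),round(a[-1],2), "r",np.hypot(*(q-h)).round(4))
    if len(a)==2: print(n,"wheel deg from start:",((a[1]-a[0]+180)%360)-180)
    M=comps(red(c),8); print([ (st.tolist(),p.round(2)) for st,p,_ in M if abs(p[0]-335)<40 and 220<p[1]<310])
E
python3 chk.py
```

```text
t: 16.35
tool_pos: [0.4814, 0.3121, 0.1777]
orientation: [-2.31, -2.128, -0.002]
force: [1.4, -0.7, -0.4]
opening: 0.0004
gripper_force: 0.0
t: 16.43
tool_pos: [0.4813, 0.312, 0.1775]
orientation: [-2.307, -2.13, -0.001]
force: [0.9, 0.3, -0.4]
opening: 0.0008
gripper_force: 0.0
16.4333 [0.48133377 0.31201059 0.17750963] [-2.30725851e+00 -2.13015115e+00 -1.25030283e-03]
top [313, 274, 12, 13, 75] [318.77 280.39] [0.4775 0.0183] -169.95 r 0.0816
top [305, 274, 13, 13, 79] [311.14 280.71] [0.4765 0.0328] 179.82 r 0.0813
top wheel deg from start: -10.230441997554522
[([318, 292, 8, 12, 69], array([321.29, 297.57]))]
scene [357, 213, 11, 17, 127] [362.05 221.4 ] [0.4853 0.0278] -170.1 r 0.08
scene [361, 217, 11, 17, 132] [365.86 225.75] [0.4842 0.0425] 179.31 r 0.0799
scene wheel deg from start: -10.588693869351232
[([363, 242, 3, 3, 8], array([364.12, 242.88]))]
```

Both views agree: the wheel is at about 349.6°, so 10.4° (14.5 mm at the handle) remain, and the command runs 4.6° short of the true angle.

```bash
python3 -m inch '[0,-40,0,0,0,0,-80,0,0,0,0,-120,0,0,0,0,-160,0,0,0,0,-200,0,0,0,0,-230,0,0,0,0,-230,-30,0,0,0,-230,-60,0,0,0,-230,-60,0,0,0,-230,-60,0,0]' && python3 -m inch '[-1,-10,0,0,0,-2,-18,0,0,0,-2,-20,0,0,0,-3,-23,0,2,0,-4,-26,0,4,0,-5,-29,0,6,0,-5,-32,0,8,0,-6,-34,0,10,0,-6,-34,0,10,0]' && python3 -m inch '[0,10,0,0,0,-2,20,0,0,0,-2,20,30,0,0,-2,30,60,0,0,-2,70,60,0,0,-2,110,60,0,0,-2,150,60,0,0,-2,190,60,0,0,-2,230,60,0,0,-2,250,60,0,0]' && python3 -m inch '[0,0,0,0,0]' && python3 chk.py
```

```text
t: 17.37
tool_pos: [0.4809, 0.0756, 0.1164]
orientation: [-2.312, -2.123, 0.005]
force: [1.1, -0.3, 0.7]
opening: 0.0005
gripper_force: 0.0
t: 18.12
tool_pos: [0.4777, 0.0424, 0.1192]
orientation: [2.115, 2.321, 0.003]
force: [0.4, 1.4, 0.5]
opening: 0.0003
gripper_force: 0.4
t: 18.95
tool_pos: [0.4733, 0.2976, 0.1777]
orientation: [-2.115, -2.322, -0.002]
force: [0.4, 0.1, -0.1]
opening: 0.0005
gripper_force: 0.0
t: 19.03
tool_pos: [0.4732, 0.2975, 0.1775]
orientation: [-2.112, -2.324, -0.001]
force: [0.8, -0.1, -0.8]
opening: 0.0006
gripper_force: 0.0
19.0333 [0.47319455 0.29752193 0.17748444] [-2.11225257e+00 -2.32378955e+00 -9.34120160e-04]
top [313, 274, 12, 13, 75] [318.77 280.39] [0.4775 0.0183] -169.95 r 0.0816
top [312, 274, 12, 13, 80] [317.62 280.61] [0.477  0.0204] -171.51 r 0.0817
top wheel deg from start: -1.5583068111721161
[([318, 292, 8, 12, 69], array([321.29, 297.57]))]
scene [357, 213, 11, 17, 127] [362.05 221.4 ] [0.4853 0.0278] -170.1 r 0.08
scene [358, 214, 11, 16, 131] [362.71 222.06] [0.485  0.0301] -171.79 r 0.08
scene wheel deg from start: -1.6887591289622037
[([363, 242, 3, 4, 9], array([364.22, 243.11]))]
```

Now 1.6° short (2.2 mm), so one more small nudge.

```bash
python3 -m inch '[0,-40,0,0,0,0,-80,0,0,0,0,-120,0,0,0,0,-160,0,0,0,0,-200,0,0,0,0,-230,0,0,0,0,-230,-30,0,0,0,-230,-60,0,0,0,-230,-60,0,0,0,-230,-60,0,0]' && python3 -m inch '[1,-8,0,0,0,2,-14,0,0,0,2,-18,0,0,0,2,-20,0,1,0,2,-21,0,1,0,2,-22,0,2,0,2,-22.4,0,2,0,2,-22.4,0,2,0]' && python3 -m inch '[0,10,0,0,0,-2,20,0,0,0,-2,20,30,0,0,-2,30,60,0,0,-2,70,60,0,0,-2,110,60,0,0,-2,150,60,0,0,-2,190,60,0,0,-2,230,60,0,0,-2,250,60,0,0]' && python3 -m inch '[0,0,0,0,0]' && python3 chk.py
```

```text
t: 19.97
tool_pos: [0.4727, 0.0616, 0.1164]
orientation: [-2.118, -2.317, 0.005]
force: [0.6, 1.0, 0.0]
opening: 0.001
gripper_force: 0.0
t: 20.63
tool_pos: [0.4769, 0.0403, 0.1179]
orientation: [2.076, 2.358, 0.001]
force: [-0.2, 3.5, 1.0]
opening: 0.0008
gripper_force: 1.2
t: 21.47
tool_pos: [0.4731, 0.2949, 0.1772]
orientation: [-2.073, -2.359, -0.0]
force: [-0.0, 0.0, -0.3]
opening: 0.0004
gripper_force: 0.0
t: 21.55
tool_pos: [0.473, 0.2948, 0.177]
orientation: [-2.07, -2.361, 0.0]
force: [1.2, 0.2, -0.6]
opening: 0.0002
gripper_force: 0.0
21.55 [0.47303829 0.2948248  0.17702106] [-2.07049347e+00 -2.36110794e+00  2.44301265e-04]
top [313, 274, 12, 13, 75] [318.77 280.39] [0.4775 0.0183] -169.95 r 0.0816
top [313, 274, 12, 13, 78] [318.62 280.63] [0.477  0.0186] -170.21 r 0.082
top wheel deg from start: -0.25604792777610896
[([318, 292, 8, 12, 70], array([321.24, 297.54]))]
scene [357, 213, 11, 17, 127] [362.05 221.4 ] [0.4853 0.0278] -170.1 r 0.08
scene [358, 213, 10, 17, 124] [362.4  221.73] [0.4851 0.0289] -170.96 r 0.08
scene wheel deg from start: -0.8604947715252536
[([363, 242, 3, 4, 9], array([364.22, 243.11]))]
```

The handle is within about 0.5° of its starting place in both views, and the hand is clear. Handing in.

```bash
python3 -c "
from plant import job
print(job.close_job())"
```

```text
the job is handed in; nothing more can be done
None
```

The wheel was pushed one full turn counterclockwise with the fingers shut; the handle rests about 0.5° short of the red mark, the hand was withdrawn, and the job was handed in after about 22 s without touching the loose items.

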